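True the carver's sharpening stones

TASK

Take the cover off every covered sharpening stone and lay it flat, handle up, in a bay of the plywood tray. Once it is bare, true each of the three stones with the truing block, smallest (finest) first, then the medium, then the largest: keep the block flat on the stone and push it slowly in one stroke from the end nearest the robot to the far end, pressing steadily with about 10 newtons all the way. Finally stand the block back on the middle of its cork pad, and do not knock over the glass jar.

Things in the scene. Friction and masses are not known exactly. Their poses are not given: they have to be found in the camera images.
- cradle_small: fixed pale wooden cradle, 160 x 78 x 24 mm high, of the small stone. Origin: centre of its underside on the bench; x along its length, away from the robot (the stone's far end), z up
- stone_small (a point): centre of the top face of the small grey sharpening stone when unloaded (44 mm above the bench), fixed to the cradle, axes as the cradle's. The stone is 120 mm long (x) by 50 mm wide (y) and stands 20 mm proud of the cradle
- bed_small (a joint): how far the small stone is pressed down into its springy bed, m: 0 unloaded, it sinks straight down 1 mm for every 1.2 N and comes back; stops at 0.016
- cover_small: loose wooden cover of the small stone, an upside-down box 138 x 68 x 31 mm (walls 5 mm, hollow inside 128 x 58 x 26 mm), 0.16 kg, with a bar handle on top 70 mm long (x), 18 mm wide (y), 30 mm high, so 61 mm high in all. Origin: centre of its lower rim; x lengthwise, z up. It stands over the stone with its rim on the cradle's top (24 mm). Absent if that stone is uncovered from the start
- cradle_medium: fixed pale wooden cradle, 190 x 78 x 24 mm high, of the medium stone. Origin: centre of its underside on the bench; x along its length, away from the robot (the stone's far end), z up
- stone_medium (a point): centre of the top face of the medium grey sharpening stone when unloaded (44 mm above the bench), fixed to the cradle, axes as the cradle's. The stone is 150 mm long (x) by 50 mm wide (y) and stands 20 mm proud of the cradle
- bed_medium (a joint): how far the medium stone is pressed down into its springy bed, m: 0 unloaded, it sinks straight down 1 mm for every 1.2 N and comes back; stops at 0.016
- cover_medium: loose wooden cover of the medium stone, an upside-down box 168 x 68 x 31 mm (walls 5 mm, hollow inside 158 x 58 x 26 mm), 0.16 kg, with a bar handle on top 70 mm long (x), 18 mm wide (y), 30 mm high, so 61 mm high in all. Origin: centre of its lower rim; x lengthwise, z up. It stands over the stone with its rim on the cradle's top (24 mm). Absent if that stone is uncovered from the start
- cradle_large: fixed pale wooden cradle, 220 x 78 x 24 mm high, of the large stone. Origin: centre of its underside on the bench; x along its length, away from the robot (the stone's far end), z up
- stone_large (a point): centre of the top face of the large grey sharpening stone when unloaded (44 mm above the bench), fixed to the cradle, axes as the cradle's. The stone is 180 mm long (x) by 50 mm wide (y) and stands 20 mm proud of the cradle
- bed_large (a joint): how far the large stone is pressed down into its springy bed, m: 0 unloaded, it sinks straight down 1 mm for every 1.2 N and comes back; stops at 0.016
- cover_large: loose wooden cover of the large stone, an upside-down box 198 x 68 x 31 mm (walls 5 mm, hollow inside 188 x 58 x 26 mm), 0.16 kg, with a bar handle on top 70 mm long (x), 18 mm wide (y), 30 mm high, so 61 mm high in all. Origin: centre of its lower rim; x lengthwise, z up. It stands over the stone with its rim on the cradle's top (24 mm). Absent if that stone is uncovered from the start
- tray: fixed plywood tray 222 x 272 mm, 20 mm high, walls and dividers 6 mm, floor 6 mm, open above. Two dividers parallel to its x axis make three equal bays, 210 x about 83 mm, centred at y = -0.089, 0 and +0.089. Origin: centre of its underside; z up. Any cover fits any bay, lengthwise along the tray's x
- pad: fixed square cork pad 120 x 120 x 6 mm, place of the truing block. Origin: centre of its underside; z up
- block: loose truing block, 0.3 kg: dark square steel plate 60 x 60 x 20 mm with an upright square wooden grip 26 x 26 mm, 45 mm high, on its middle (65 mm high in all). Origin: centre of its underside (the working face); z up through the grip
- jar: glass jar, 72 mm wide, 100 mm high, standing near the far edge of the bench. Origin: centre of its underside; z up
Things that resemble listed ones, but are neither listed nor needed, are in the scene too. Leave any pink look-alike of the cradle_large alone. What is shaped like the cover_small but yellow is not meant.

How it is judged:
By the outcome, as a careful person would: the job done as asked, in the order asked, and still so for the second after the job is handed in, with the robot touching nothing.
Of cover_small, cover_medium, cover_large only 2 to 3 are there at a start; the rules pass over those that are not, and their reading is None.
At some moment in a run one of block may be knocked a few centimetres aside while the robot is not near it.
Once in a run the grip may slacken for a moment while it holds something.
It also fails if it takes over 208 s, if anything falls off the work surface, if the arm or the gripper's body presses on something with over 40 N, if the wrist force passes 120 N, or if a joint passes its speed limit or range.

ROBOT

A 6-joint arm with a two-finger parallel gripper is mounted at the origin on the work surface. World frame = base frame: x ahead of the robot, y to its left, z up, the work surface at z = 0. Lengths are in mm, angles in rad, forces in N, time in s.
With the tool pointing down it reaches from about 275 to 750 mm from the base axis. Payload 10.2 kg.
Tool frame: the origin (TCP) lies at the very end of the fingers, on their centre line; the grasp point (between the pads) lies 19 mm behind it (ctrl.hold_point_z is the distance from the TCP to the grasp point, in mm); z points along the fingers, y is the direction in which the jaws open and shut (so a half turn about z gives the same grasp; the last joint's range is limited). The gripper opens to 85 mm and grips with 20 to 120 N. Pads are 22 mm wide; open, the fingers measure 114 mm over their backs; the gripper's body (76 mm by 85 mm) begins 54 mm behind the grasp point. The pads swing forward as they close: fully open they stand 13 mm farther back than shut.
Start: joints at [1.113, 0.313, 1.498, -0, 1.331, -0.223], TCP at [122.153, 510.597, 231.294] pointing down, gripper open.
Joint ranges: [-2.94, 2.94], [-0.97, 2.17], [0.19, 2.56], [-1.23, 4.37], [0.02, 3.11], [-2.88, 2.88]. Speed limits (rad/s): [2.39, 2.39, 3.01, 3.14, 3.14, 3.14].

INTERFACE

Orientations are given as a unit quaternion [w, x, y, z].
In Python, from rig import readout, cams, workorder, spotter, ctrl gives the robot as it stands.
- The arm moves only by the tool step_arm, never from a script. Its argument "plan" is text: rows parted by semicolons, each of 5 numbers parted by spaces: the shift along the tool's x, y, z in cm, then the turn about the tool's z in degrees, then the opening in per cent of the stroke, from 0 (shut) to 100 (fully open). In form: x y z twist gripper; .... A call has 1 to 10 rows; each row is the pose to reach, as a shift and turn from the pose commanded when the call began, along the tool's axes at that moment; what a row does not reach only later rows make up. A row lasts 1/10 s, in which the tool goes at most 50 mm and 8.59 degrees, less where a joint would pass 70% of its speed; a pose out of reach is approached as far as the arm can. A call with a gripper value outside its range is refused whole. The fingers move at their own pace and stop on an object; "grip_force" is the grip in N (left out, the last holds). Time passes only in rows, so rows that repeat a pose let the fingers close. It gives the time, the measured TCP pose, the force and the opening at its end, in the units of the state.
- readout.sense(): the state, without advancing time (a new reading comes with each control period).
- cams.capture(name): name is "scene" or "top" or "wrist"; returns (picture, depth): 480x640x3 uint8, red, green, blue; 480x640 float32, mm along the optical axis (not along the pixel's ray), 0 where there is no reading.
- cams.camera_info(name): a dict with "vfov" (degrees; the focal length in pixels is half the picture's height over the tangent of half this angle, whatever the lens; pixels are square), "cx", "cy" (the principal point, pixels), "rvec" (rotation vector, rad) and "tvec" (3), from world to camera coordinates, as OpenCV has them. Camera axes: x right, y down, z forward; pixel columns grow to the right and rows downward; lengths in mm; the calibration is good to about 2 mm. A picture is of the moment at which its call begins: read the wrist's pose just before it. camera_info takes no time and is no camera call; for the wrist camera it gives the pose at the moment of the call.
- workorder.finish_job(): hands the job in, once; it reports no verdict.
Trained networks look in the newest picture that a camera, given by its name, has taken for a name from the list of things; names that differ only in an ending like _2 or _b are one class to them, and where a whole thing is asked for, a point or a joint stands for the part that bears it (a point fixed in the world has none). Each returns a list of dicts, best first, with "conf" (0 to 1); they miss things now and then, are a little off and sometimes report something else, mostly with a low value. They report only what shows in the picture. A call takes as long as a camera call. They do not tell look-alikes from the thing itself.
- spotter.regions_of(camera, target): "pixels" (480x640 bool, what is visible of it) and "extent" ([centre column, centre row, width, height] in pixels, round what is visible of it).
The state is a dict: "time_s": time; "joints": joint angles; "dq": joint speeds; "tau": joint torques, N m; "eef_pos": TCP position; "ee_rot": TCP orientation; "force": force on the tool from outside, world axes, zero at the start; "wrist_torque": the same for the moment, N m; "grip_width": opening from 0.0 (shut) to 1.0 (fully open).
Only numpy, scipy, OpenCV 4.12 (cv2) and the standard library are available. Lean on these libraries where they do the work, as an engineer would, in place of code of your own. Each camera call takes 0.05 s, during which the arm holds its last target. There are 200 camera calls.

## Working session

There is one attempt and no reset: what is moved stays moved. The work goes in short steps, Python scripts to look and compute and a tool call to move; the robot and the scene stay as the last step left them, time stands still between calls to the robot, and variables do not carry over. Pictures are saved under pics/ and viewed, about 12 in all and at most 16, crops included, and the job is handed in when it is done.

Besides the shell and the picture viewer there is one more tool, called after "Request:" by a JSON object that holds its "api" and its "payload", one argument or row to a line. step_arm: Moves the arm, as the interface text tells. Its arguments: {"type":"object","properties":{"plan":{"type":"string"},"grip_force":{"type":"number"}},"required":["plan"]}

```bash
ls; mkdir -p pics; cat > h.py <<'E'
import numpy as np, cv2
from rig import readout, cams, workorder, spotter, ctrl
def cam(name):
    i=cams.camera_info(name); R=cv2.Rodrigues(np.array(i["rvec"],float))[0]; t=np.array(i["tvec"],float).ravel()
    return 240/np.tan(np.radians(i["vfov"]/2)),i["cx"],i["cy"],R,t
def cloud(name,d,c=None):
    f,cx,cy,R,t=c or cam(name)
    v,u=np.mgrid[:480,:640]; P=np.stack([(u-cx)/f*d,(v-cy)/f*d,d],-1)
    P=(P-t)@R; P[d<=0]=np.nan; return P
def proj(name,p,c=None):
    f,cx,cy,R,t=c or cam(name); q=R@np.array(p,float)+t; return f*q[0]/q[2]+cx,f*q[1]/q[2]+cy
def save(n,im): cv2.imwrite(f"pics/{n}.png",im[...,::-1])
E
python3 - <<'E'
from h import *
print(readout.sense(), ctrl.hold_point_z)
for n in ("scene","top"):
    im,d=cams.capture(n); save(n+"0",im); np.save(n+"_d.npy",d); np.save(n+"_i.npy",im); print(n,cams.camera_info(n))
E
```

```text
pics
{'time_s': 0.0, 'joints': array([ 1.11262150e+00,  3.13457557e-01,  1.49843754e+00,  1.75932572e-06,
        1.33100830e+00, -2.23358184e-01]), 'dq': array([ 0.0008257 ,  0.00082592, -0.00212381, -0.00158712,  0.00033679,
        0.00128778]), 'tau': array([ 1.05928015e-03, -4.12264431e+01, -2.59746766e+01, -4.32758247e-05,
        4.14809081e-03, -9.70324834e-06]), 'eef_pos': array([122.02156382, 510.35670095, 230.73104056]), 'ee_rot': array([-2.19836402e-04,  1.17138952e-01,  9.93115319e-01, -6.17400479e-04]), 'force': array([0.14139103, 0.3115024 , 0.3030573 ]), 'wrist_torque': array([-0.00811935, -0.01730685,  0.02102329]), 'grip_width': 1.0044542757856598} 18.700000000000003
scene {'vfov': 46.402940793553626, 'cx': 311.6686797677002, 'cy': 244.8832157411866, 'rvec': array([ 0.93611333,  2.49704488, -1.09718946]), 'tvec': array([ 383.98179693, -180.77929543, 1675.31166814])}
top {'vfov': 55.591808321311404, 'cx': 320.5963194114535, 'cy': 245.9876205791018, 'rvec': array([ 2.16171448, -2.18547697,  0.09489592]), 'tvec': array([ -23.71421329,  467.82253454, 1221.03341791])}
```

View pics/top0.png

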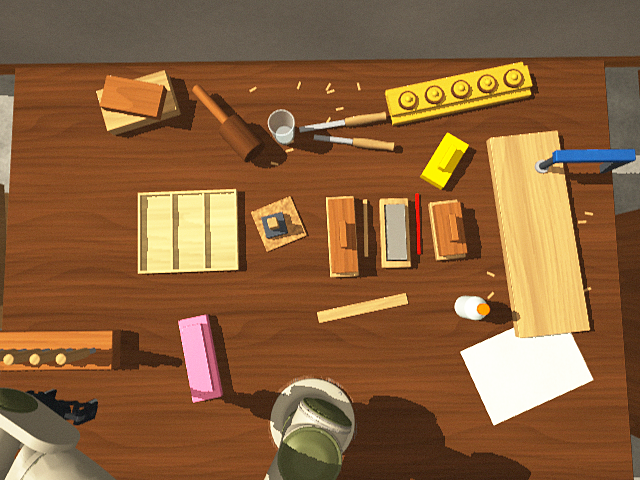

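View pics/scene0.png

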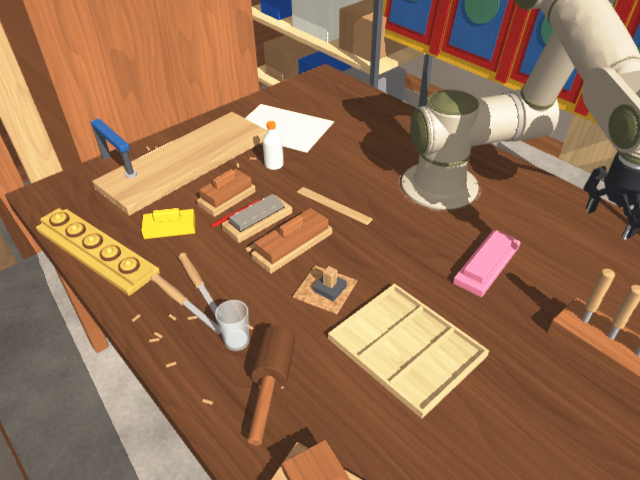

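The top view shows, left to right: tray (188,231), pad and block (277,224), large covered (342,236), medium bare (396,232), small covered (448,230), and the jar (282,127). The look-alikes are a pink cover/cradle (200,358), a yellow cover (444,161) and an orange board (132,97). Next I measure the positions.

```bash
cat > m.py <<'E'
from h import *
im=np.load("top_i.npy"); d=np.load("top_d.npy")
im,d=cams.capture("top")
P=cloud("top",d); Z=P[...,2]
def fit(name,zlo,zhi,box=None,mask=None):
    m=(Z>zlo)&(Z<zhi)
    if mask is not None: m&=mask
    if box: 
        b=np.zeros_like(m); b[box[1]:box[3],box[0]:box[2]]=1; m&=b
    n,l,s,_=cv2.connectedComponentsWithStats(m.astype(np.uint8))
    if n>1: m=l==1+np.argmax(s[1:,4])
    q=P[m][:,:2].astype(np.float32)
    if len(q)<5: print(name,"none");return
    r=cv2.minAreaRect(q); (c,(w,h),a)=r
    if w<h: w,h,a=h,w,a+90
    a=(a+90)%180-90
    print(name,"c",np.round(c,1),"size",round(w,1),round(h,1),"ang",round(a,2),"z",np.round(np.median(Z[m]),1),len(q), "mean",np.round(q.mean(0),1))
if __name__=="__main__":
    for t in ["cover_small","cover_medium","cover_large","cradle_small","cradle_medium","cradle_large","tray","pad","block","jar"]:
        for r in spotter.regions_of("top",t)[:3]: print(t,round(r["conf"],2),np.round(r["extent"]))
    fit("table",-10,10,(100,280,180,310))
    fit("L cradle",15,34,(318,185,364,290)); fit("L box",46,64,(318,185,364,290)); fit("L handle",72,100,(318,185,364,290))
    fit("M cradle",15,34,(374,185,415,290)); fit("M stone",37,60,(374,185,415,290))
    fit("S cradle",15,34,(422,185,476,275)); fit("S box",46,64,(422,185,476,275)); fit("S handle",72,100,(422,185,476,275))
    fit("tray",12,30,(128,180,248,282)); fit("pad",3,12,(245,190,312,255)); fit("plate",13,35,(255,200,295,245)); fit("grip",50,80,(255,200,295,245))
    fit("jar",60,120,(262,100,300,150)); fit("stick",3,50,(361,190,372,265)); fit("red",1,60,(413,190,424,260)); 
    fit("yellow",40,100,(415,130,472,192))
E
python3 m.py
```

```text
cover_small 0.65 [448. 227.  39.  54.]
cover_small 0.59 [444. 160.  47.  55.]
cover_small 0.28 [447. 228.  33.  62.]
cover_large 0.56 [343. 233.  31.  76.]
cradle_small 0.57 [448. 232.  37.  63.]
cradle_medium 0.84 [394. 235.  28.  67.]
cradle_medium 0.37 [447. 232.  36.  63.]
cradle_large 0.92 [344. 237.  33.  82.]
cradle_large 0.92 [199. 357.  39.  86.]
tray 0.69 [188. 230.  98.  77.]
tray 0.39 [281. 125.  26.  34.]
pad 0.64 [278. 225.  52.  55.]
block 0.83 [272. 223.  28.  27.]
jar 0.77 [283. 127.  28.  32.]
jar 0.35 [395. 232.  28.  72.]
table c [341.  471.3] size 222.0 79.7 ang 89.38 z 0.3 2392 mean [341.  470.8]
L cradle c [495.9 -86.1] size 220.4 77.8 ang 2.97 z 23.9 323 mean [474.1 -71.2]
L box c [495.5 -87.1] size 198.6 68.1 ang 2.56 z 55.1 1700 mean [494. -87.]
L handle c [495.  -87.1] size 68.6 18.2 ang 2.91 z 84.9 190 mean [494.9 -86.7]
M cradle c [ 504.4 -231.8] size 189.2 78.8 ang 0.86 z 24.2 929 mean [ 500.3 -227.3]
M stone c [ 504.9 -231.9] size 149.5 51.0 ang 1.08 z 44.2 1044 mean [ 504.  -231.5]
S cradle c [ 510.7 -373.6] size 160.2 78.4 ang 6.22 z 24.0 363 mean [ 502.1 -357.4]
S box c [ 509.8 -374.5] size 138.4 70.7 ang 5.81 z 55.2 1121 mean [ 508.  -372.5]
S handle c [ 509.6 -375.3] size 70.1 21.1 ang 5.45 z 84.5 216 mean [ 508.8 -373.2]
tray c [515.7 337.7] size 273.9 222.7 ang -88.5 z 19.0 1388 mean [518.2 339.2]
pad c [531.9  86. ] size 134.9 131.7 ang 19.62 z 6.4 1248 mean [535.4  82.7]
plate c [528.7  98.4] size 60.9 60.2 ang 14.43 z 26.2 376 mean [526.9  97.1]
grip c [529.1  97.8] size 26.4 25.2 ang 12.57 z 70.2 107 mean [527.8  97.4]
jar c [788.3  71.1] size 71.0 68.5 ang 1.88 z 89.1 379 mean [792.2  72.8]
stick c [ 522.3 -151.2] size 160.2 19.6 ang -1.18 z 8.1 242 mean [ 520.6 -152.4]
red c [ 527.  -299.9] size 188.3 28.9 ang -1.73 z 5.8 424 mean [ 526.8 -299.1]
yellow c [ 703.2 -372.8] size 71.5 18.0 ang -32.29 z 60.6 192 mean [ 700.6 -370.7]
```

Candidates for each thing:
- **cover_small:** brown (448,230), not the yellow one (444,161).
- **cradle_large / cover_large:** brown on pale wood (342,236), not the pink one (200,358).
- **Medium stone:** already bare (396,232).
- **Block:** dark plate (272,223).

The fitted sizes match the description. I'll start with the large cover.

```bash
cat > go.py <<'E'
import sys
from h import *
from scipy.spatial.transform import Rotation as Ro
def rel(x,y,z,head=None):
    s=readout.sense(); w,a,b,c=s["ee_rot"]; R=Ro.from_quat([a,b,c,w]).as_matrix()
    p=np.array(s["eef_pos"]); h=np.degrees(np.arctan2(R[1,1],R[0,1]))
    d=R.T@(np.array([x,y,z])-p)/10
    print("t %.1f"%s["time_s"],"pos",np.round(p,1),"head %.2f"%h,"F",np.round(s["force"],1),"grip %.2f"%s["grip_width"],"tilt %.2f"%np.degrees(np.arccos(-R[2,2])))
    tw=0 if head is None else -((head-h+180)%360-180)
    print("shift cm",np.round(d,2),"twist %.1f"%tw, "j1,j6",np.round(np.array(s["joints"])[[0,5]],2))
if __name__=="__main__":
    rel(*map(float,sys.argv[1:]))
E
python3 go.py 495.2 -87 130 92.7
python3 - <<'E'
from h import *
im,d=cams.capture("scene"); save("crop",cv2.resize(im[160:300,140:350],None,fx=3,fy=3,interpolation=cv2.INTER_CUBIC))
E
```

```text
t 0.7 pos [122.1 510.6 231.3] head 76.55 F [-0.3  0.4 -0.6] grip 1.00 tilt 0.00
shift cm [-50.19 -49.44  10.13] twist -16.2 j1,j6 [ 1.11 -0.22]
```

View pics/crop.png

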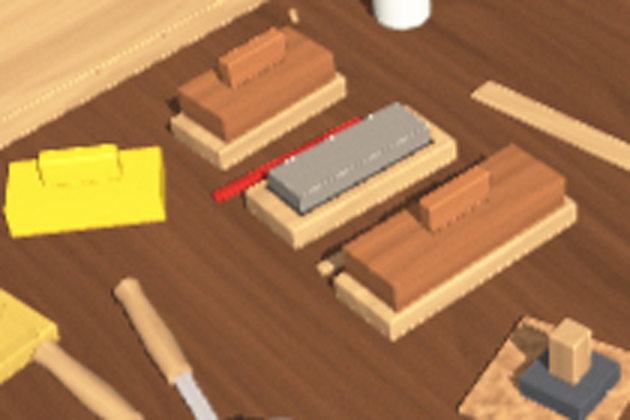

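The crop confirms it: brown covers on the small cradle (crop 255,85) and the large cradle (crop 455,225), a bare stone between them, and the yellow look-alike at (85,190). Moving to the large cover.

Request:
{"api": "step_arm", "payload": {
  "plan": "-5 -4.9 0 -4 60; -10 -9.8 0 -8 60; -15 -14.7 1 -12 60; -20 -19.7 2 -16.2 60; -25 -24.6 3 -16.2 60; -30 -29.5 4 -16.2 60; -35 -34.5 5 -16.2 60; -40 -39.4 6 -16.2 60; -45 -44.4 7 -16.2 60; -50.2 -49.4 8 -16.2 60",
  "grip_force": 50
}}

```text
time_s: 1.7
eef_pos: [386.0, 87.3, 180.3]
ee_rot: [0.0, -0.024, 1.0, 0.0]
force: [1.5, 0.9, 0.2]
grip_width: 0.598
```

Request:
{"api": "step_arm", "payload": {
  "plan": "0 0 0 0 60; 0 0 0 0 60; 0 0 0 0 60; 0 0 0 0 60"
}}

```text
time_s: 2.1
eef_pos: [384.8, 90.4, 180.5]
ee_rot: [0.0, -0.025, 1.0, 0.0]
force: [-0.2, 0.1, 0.6]
grip_width: 0.6
```

```bash
python3 go.py 495.2 -87 57 92.7
```

```text
t 2.1 pos [384.8  90.4 180.5] head 92.87 F [-0.2  0.1  0.6] grip 0.60 tilt 0.02
shift cm [-10.13 -18.27  12.35] twist 0.2 j1,j6 [-0.07 -1.69]
```

Request:
{"api": "step_arm", "payload": {
  "plan": "-2.5 -4.6 0 0 50; -5 -9.2 1 0 50; -7.5 -13.7 3 0 50; -9.6 -17.4 5 0 50; -10.1 -18.3 6 0 50; -10.1 -18.3 8 0 50; -10.1 -18.3 8 0 50; -10.1 -18.3 8 0 50"
}}

```text
time_s: 2.9
eef_pos: [495.0, -87.6, 100.8]
ee_rot: [0.0, -0.025, 1.0, 0.0]
force: [-0.1, -0.4, 0.5]
grip_width: 0.499
```

```bash
python3 - <<'E'
from h import *
import m
im,d=cams.capture("wrist"); save("w1",im); P=cloud("wrist",d); m.P=P; m.Z=P[...,2]
m.fit("box",46,64);m.fit("handle",75,95)
E
python3 go.py 495.2 -87 57 92.7
```

```text
box c [491.6 -86.4] size 191.8 68.4 ang 2.49 z 54.3 49188 mean [473.1 -87.5]
handle c [494.4 -86.2] size 69.6 18.0 ang 2.3 z 84.0 7198 mean [491.6 -86.4]
t 3.0 pos [495.3 -88.  101.5] head 92.83 F [ 0.2 -0.3  0.1] grip 0.50 tilt 0.11
shift cm [0.02 0.1  4.45] twist 0.1 j1,j6 [-0.41 -2.03]
```

View pics/w1.png

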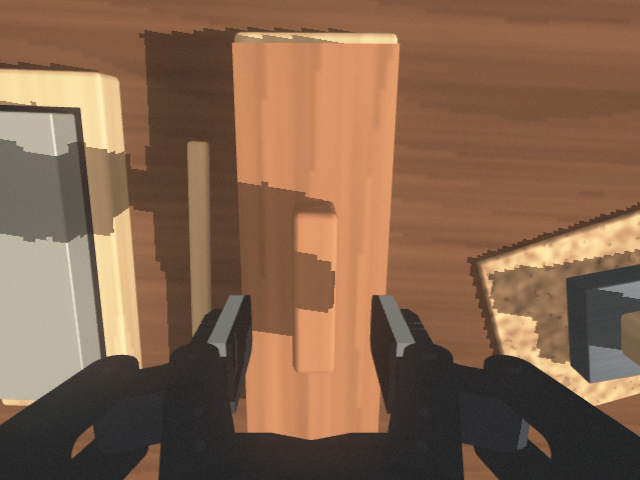

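The wrist view shows the large cover's handle at about (314,290), centred between the fingers. I descend, grip and lift.

Request:
{"api": "step_arm", "payload": {
  "plan": "0 0.1 1.5 0 50; 0 0.15 3 0 50; 0 0.15 4.4 0 50; 0 0.15 4.4 0 50; 0 0.15 4.4 0 0; 0 0.15 4.4 0 0; 0 0.15 4.4 0 0; 0 0.15 4.4 0 0; 0 0.15 4.4 0 0; 0 0.15 4.4 0 0",
  "grip_force": 60
}}

```text
time_s: 4.0
eef_pos: [495.6, -87.3, 57.6]
ee_rot: [0.001, -0.024, 1.0, -0.0]
force: [-1.2, 0.4, 5.7]
grip_width: 0.201
```

Request:
{"api": "step_arm", "payload": {
  "plan": "0 0 -0.5 0 0; 0 0 -1.5 0 0; 0 0 -3 0 0; 0 0 -5 0 0; 0 0 -7.5 0 0; 0 0 -7.5 0 0"
}}

```text
time_s: 4.6
eef_pos: [496.2, -87.7, 134.6]
ee_rot: [0.003, -0.024, 1.0, -0.001]
force: [1.0, 0.1, -2.3]
grip_width: 0.2
```

```bash
python3 - <<'E'
from h import *
import m
im,d=cams.capture("wrist"); P=cloud("wrist",d); m.P=P; m.Z=P[...,2]
m.fit("box",110,140);m.fit("handle",142,175)
E
python3 go.py 518 248.7 129 91.5
```

```text
box c [453.2 -88.5] size 116.7 68.6 ang 2.75 z 127.9 55556 mean [437.5 -89.2]
handle c [491.1 -84.5] size 66.3 43.8 ang 22.32 z 157.7 16755 mean [487.5 -86.9]
t 4.7 pos [494.7 -87.1 131.4] head 92.75 F [-0.2 -0.2 -2.1] grip 0.21 tilt 0.03
shift cm [-3.93 33.43  0.23] twist 1.2 j1,j6 [-0.41 -2.03]
```

Lifted level. I carry it to the near bay at (518,249).

Request:
{"api": "step_arm", "payload": {
  "plan": "-0.2 2 0 0 0; -0.6 5 0 0 0; -1 9 0 0 0; -1.5 13 0 0 0; -2 17 0 0.5 0; -2.5 21 0 0.8 0; -3 25 0 1.2 0; -3.5 29 0 1.2 0; -3.9 32 0 1.2 0; -3.9 33.4 0 1.2 0"
}}

```text
time_s: 5.7
eef_pos: [516.9, 250.4, 129.7]
ee_rot: [-0.001, -0.015, 1.0, -0.0]
force: [0.1, -0.6, -1.9]
grip_width: 0.202
```

Request:
{"api": "step_arm", "payload": {
  "plan": "0 0 1 0 0; 0 0 3 0 0; 0 0 5 0 0; 0 0 5 0 0; 0 0 5 0 0"
}}

```text
time_s: 6.2
eef_pos: [517.8, 247.2, 81.0]
ee_rot: [-0.001, -0.013, 1.0, -0.0]
force: [-0.9, 1.0, -1.1]
grip_width: 0.198
```

```bash
python3 - <<'E'
from h import *
import m
im,d=cams.capture("top"); m.P=cloud("top",d); m.Z=m.P[...,2]; save("t1",im[130:330,100:400])
im,d=cams.capture("wrist"); P=cloud("wrist",d); m.P=P; m.Z=P[...,2]
m.fit("box",65,90); save("w2",im)
E
python3 go.py 518 248.7 39 91.5
```

```text
box c [476.7 247.5] size 116.6 68.5 ang 1.38 z 78.7 55506 mean [461.  247.1]
t 6.3 pos [518.3 248.   82.2] head 91.52 F [ 0.2  0.6 -1.2] grip 0.20 tilt 0.09
shift cm [0.04 0.07 4.32] twist 0.0 j1,j6 [ 0.24 -1.35]
```

View pics/w2.png

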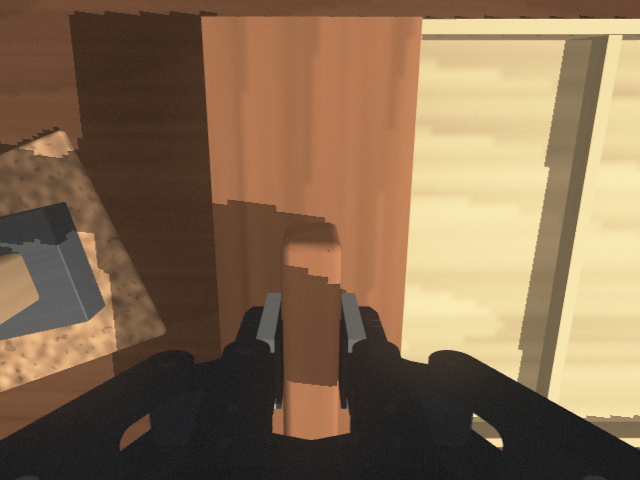

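Position matches the bay (cover centre about 518,248). I lower and release.

Request:
{"api": "step_arm", "payload": {
  "plan": "0 0.1 1.5 0 0; 0 0.1 3 0 0; 0 0.1 3.8 0 0; 0 0.1 4.2 0 0; 0 0.1 4.3 0 0; 0 0.1 4.3 0 0"
}}

```text
time_s: 6.95
eef_pos: [518.2, 249.4, 39.7]
ee_rot: [0.001, -0.014, 1.0, 0.0]
force: [-3.1, 0.6, 4.5]
grip_width: 0.2
```

Request:
{"api": "step_arm", "payload": {
  "plan": "0 0 0 0 45; 0 0 0 0 45; 0 0 0 0 45; 0 0 0 0 45; 0 0 -2 0 45; 0 0 -5 0 45; 0 0 -9 0 45; 0 0 -13 0 45; 0 0 -13 0 45"
}}

```text
time_s: 7.85
eef_pos: [519.9, 250.0, 173.8]
ee_rot: [0.005, -0.014, 1.0, 0.001]
force: [-0.5, 0.2, -0.3]
grip_width: 0.446
```

```bash
python3 go.py 509.7 -374.7 167 95.7
```

```text
t 7.8 pos [519.9 250.  173.8] head 91.56 F [-0.5  0.2 -0.3] grip 0.45 tilt 0.57
shift cm [  2.73 -62.42   0.52] twist -4.1 j1,j6 [ 0.25 -1.35]
```

Request:
{"api": "step_arm", "payload": {
  "plan": "0.2 -4.5 0 0 45; 0.4 -9 0 0 45; 0.6 -13.5 0 0 45; 0.8 -18 0 0 45; 1 -22.5 0 0 45; 1.2 -27 0 0 45; 1.4 -31.5 0 0 45; 1.6 -36 0 -1 45; 1.8 -40.5 0 -2 45; 2 -45 0 -3 45"
}}

```text
time_s: 8.85
eef_pos: [509.5, -202.8, 167.8]
ee_rot: [-0.0, -0.04, 0.999, 0.0]
force: [0.7, 0.2, 1.5]
grip_width: 0.451
```

Request:
{"api": "step_arm", "payload": {
  "plan": "0.1 -4.5 0 -1 45; 0.3 -9 0 -1 45; 0.5 -13 1 -1 45; 0.5 -16 2 -1 45; 0.5 -17.3 4 -1 45; 0.5 -17.3 6 -1 45; 0.5 -17.3 6 -1 45; 0.5 -17.3 6 -1 45"
}}

```text
time_s: 9.65
eef_pos: [518.7, -373.7, 108.4]
ee_rot: [-0.0, -0.048, 0.999, 0.0]
force: [0.1, -0.3, 0.5]
grip_width: 0.448
```

```bash
python3 - <<'E'
from h import *
import m
im,d=cams.capture("wrist"); m.P=cloud("wrist",d); m.Z=m.P[...,2]
m.fit("box",46,64);m.fit("handle",75,95); save("w3",im)
E
python3 go.py 509.7 -374.7 57 95.7
```

```text
box c [ 509.4 -374. ] size 138.6 68.4 ang 5.89 z 54.5 30650 mean [ 496.8 -375.5]
handle c [ 508.8 -374.1] size 69.6 18.0 ang 5.87 z 84.2 6883 mean [ 506.1 -374.3]
t 9.8 pos [ 519.1 -373.9  109.5] head 95.58 F [ 0.3  0.4 -0.2] grip 0.45 tilt 0.11
shift cm [0.95 0.02 5.25] twist -0.1 j1,j6 [-0.81 -2.48]
```

Request:
{"api": "step_arm", "payload": {
  "plan": "0.5 0 0 -0.2 45; 0.95 0 1 -0.2 45; 0.95 0 3 -0.2 45; 0.95 0 4.5 -0.2 45; 0.95 0 5.2 -0.2 45; 0.95 0 5.2 -0.2 45; 0.95 0 5.2 -0.2 0; 0.95 0 5.2 -0.2 0; 0.95 0 5.2 -0.2 0; 0.95 0 5.2 -0.2 0"
}}

```text
time_s: 10.75
eef_pos: [509.5, -375.2, 57.1]
ee_rot: [0.001, -0.05, 0.999, -0.001]
force: [-0.4, 0.0, 5.4]
grip_width: 0.195
```

Request:
{"api": "step_arm", "payload": {
  "plan": "0 0 0 0 0; 0 0 -0.5 0 0; 0 0 -1.5 0 0; 0 0 -3 0 0; 0 0 -5 0 0; 0 0 -8 0 0; 0 0 -9 0 0; 0 0 -9 0 0"
}}

```text
time_s: 11.55
eef_pos: [509.7, -375.2, 148.1]
ee_rot: [0.001, -0.05, 0.999, -0.001]
force: [0.1, -0.4, -1.5]
grip_width: 0.197
```

```bash
python3 - <<'E'
from h import *
import m
im,d=cams.capture("wrist"); m.P=cloud("wrist",d); m.Z=m.P[...,2]
m.fit("box",130,155);m.fit("handle",160,185)
E
python3 go.py 515.7 337.7 147 91.5
```

```text
box c [ 482.4 -376.5] size 85.5 68.7 ang 5.72 z 142.3 33972 mean [ 469.8 -377.8]
handle c [ 505.6 -373. ] size 66.3 41.9 ang 25.82 z 172.1 15567 mean [ 502.  -374.6]
t 11.7 pos [ 508.8 -374.4  145.3] head 95.75 F [ 0.  -0.2 -2.2] grip 0.20 tilt 0.09
shift cm [-7.82 70.79 -0.1 ] twist 4.2 j1,j6 [-0.82 -2.49]
```

Request:
{"api": "step_arm", "payload": {
  "plan": "-0.2 2 0 0 0; -0.6 5.5 0 0 0; -1.1 9.5 0 0 0; -1.5 13.5 0 0 0; -2 18 0 1 0; -2.5 22.5 0 2 0; -3 27 0 3 0; -3.4 31.5 0 4.2 0; -3.9 36 0 4.2 0; -4.4 40.5 0 4.2 0"
}}

```text
time_s: 12.65
eef_pos: [511.4, 34.5, 145.0]
ee_rot: [-0.001, -0.013, 1.0, 0.0]
force: [0.9, -0.3, -1.9]
grip_width: 0.201
```

```bash
python3 go.py 515.7 337.7 147 91.5
```

```text
t 12.7 pos [511.4  34.5 145. ] head 91.53 F [ 0.9 -0.3 -1.9] grip 0.20 tilt 0.14
shift cm [-1.24 30.3  -0.19] twist 0.0 j1,j6 [-0.16 -1.76]
```

Request:
{"api": "step_arm", "payload": {
  "plan": "-0.2 4.5 0 0 0; -0.4 9 0 0 0; -0.6 13.5 0 0 0; -0.8 18 0 0 0; -1 22 0 0 0; -1.2 26 0 0 0; -1.2 29 0 0 0; -1.2 30.3 0 0 0; -1.2 30.3 3 0 0; -1.2 30.3 6 0 0"
}}

```text
time_s: 13.65
eef_pos: [516.0, 335.6, 84.8]
ee_rot: [-0.0, -0.014, 1.0, -0.0]
force: [0.6, -0.5, -2.9]
grip_width: 0.196
```

Request:
{"api": "step_arm", "payload": {
  "plan": "0 0 0 0 0; 0 0 0 0 0; 0 0 0 0 0"
}}

```text
time_s: 13.95
eef_pos: [517.1, 335.7, 87.9]
ee_rot: [0.001, -0.013, 1.0, 0.0]
force: [0.4, -0.4, -0.6]
grip_width: 0.201
```

```bash
python3 - <<'E'
from h import *
import m
im,d=cams.capture("wrist"); m.P=cloud("wrist",d); m.Z=m.P[...,2]
m.fit("box",70,95); save("w4",im)
E
python3 go.py 515.7 337.7 39 91.5
```

```text
box c [490.3 335.6] size 85.5 68.6 ang 1.41 z 84.7 33693 mean [477.5 335.3]
t 14.1 pos [516.9 335.8  87.8] head 91.53 F [ 0.2 -0.5 -1.9] grip 0.20 tilt 0.14
shift cm [0.13 0.19 4.88] twist 0.0 j1,j6 [ 0.39 -1.21]
```

View pics/w4.png

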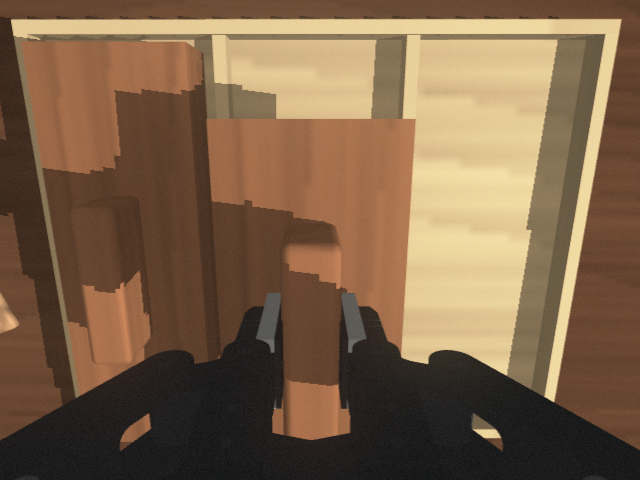

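The large cover lies in the left bay (110,200). The small one hangs over the middle bay, with dividers at columns 220 and 405. I shift 2 mm, lower and release.

Request:
{"api": "step_arm", "payload": {
  "plan": "0.1 0.2 1 0 0; 0.1 0.2 3 0 0; 0.1 0.2 4 0 0; 0.1 0.2 4.6 0 0; 0.1 0.2 4.9 0 0; 0.1 0.2 4.9 0 0; 0.1 0.2 4.9 0 45; 0.1 0.2 4.9 0 45; 0.1 0.2 4.9 0 45; 0.1 0.2 4.9 0 45"
}}

```text
time_s: 15.05
eef_pos: [515.2, 337.8, 37.2]
ee_rot: [0.0, -0.013, 1.0, -0.0]
force: [0.5, -1.0, 0.4]
grip_width: 0.454
```

Request:
{"api": "step_arm", "payload": {
  "plan": "0 0 -2 0 45; 0 0 -5 0 45; 0 0 -9 0 45; 0 0 -13 0 45; 0.5 -4 -14 8 45; 0 -8 -14 16 45; 0 -13 -14 24 45; 0 -17 -14 32 45; 0 -17 -14 32 45; 0 -17 -14 32 45"
}}

```text
time_s: 16.05
eef_pos: [519.9, 167.4, 177.4]
ee_rot: [0.0, 0.263, 0.965, 0.0]
force: [-0.1, -0.7, -0.7]
grip_width: 0.45
```

```bash
python3 m.py | grep -E "plate|grip|pad c|jar c|tray c"; python3 - <<'E'
from h import *
import m
m.fit("Lcov",30,50,(128,180,248,282));m.fit("both handles",58,80,(128,180,195,282));m.fit("handle2",58,80,(195,180,248,282))
save("t2",m.im[150:330,110:430])
E
python3 go.py 528.7 98 140 12.5
```

```text
tray c [513.8 418.9] size 223.9 109.1 ang 2.09 z 19.0 604 mean [513.2 427.8]
pad c [533.2  87.1] size 134.8 127.9 ang 22.14 z 6.3 1197 mean [544.5  80.6]
plate c [502.6 103.9] size 64.0 60.4 ang -76.04 z 26.2 366 mean [502.4 100.1]
grip c [502.7 102. ] size 26.1 25.8 ang 15.36 z 70.4 105 mean [501.8 101.3]
jar c [787.7  71.8] size 70.2 70.1 ang -31.29 z 88.9 374 mean [792.   72.5]
Lcov c [521.1 272.3] size 22.4 17.6 ang 0.86 z 37.5 54 mean [521.3 273.5]
both handles none
handle2 c [516.3 249.3] size 22.6 16.1 ang 80.78 z 67.1 45 mean [516.2 248.3]
t 16.6 pos [519.7 167.9 177.2] head 59.56 F [-0.1  0.3  0.6] grip 0.45 tilt 0.01
shift cm [-4.32 -5.58  3.72] twist 47.1 j1,j6 [ 0.1  -0.94]
```

View pics/t2.png

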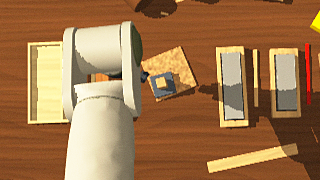

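The block has been knocked to about (502,102). I go above it and look from near.

```bash
python3 go.py 502.5 102 140 14.5
```

```text
t 16.6 pos [519.7 167.9 177.2] head 59.56 F [-0.1  0.3  0.6] grip 0.45 tilt 0.01
shift cm [-1.86 -6.56  3.72] twist 45.1 j1,j6 [ 0.1  -0.94]
```

Request:
{"api": "step_arm", "payload": {
  "plan": "-0.9 -3.3 0 8 60; -1.9 -6.6 0 16 60; -1.9 -6.6 0 24 60; -1.9 -6.6 0 32 60; -1.9 -6.6 1 40 60; -1.9 -6.6 3.7 45 60; -1.9 -6.6 3.7 45 60; -1.9 -6.6 3.7 45 60; -1.9 -6.6 3.7 45 60"
}}

```text
time_s: 17.55
eef_pos: [503.3, 101.3, 141.5]
ee_rot: [0.001, 0.611, 0.792, 0.001]
force: [-0.7, 0.8, 1.3]
grip_width: 0.603
```

```bash
python3 - <<'E'
from h import *
import m
im,d=cams.capture("wrist"); m.P=cloud("wrist",d); m.Z=m.P[...,2]
m.fit("plate",15,35);m.fit("grip",55,80);m.fit("pad",3,12); save("w5",im)
E
python3 go.py 502.5 102 28 14.5
```

```text
plate c [517.8 235.6] size 223.2 66.9 ang 1.69 z 19.2 8291 mean [522.3 211.8]
grip c [502.1 103.9] size 25.9 25.7 ang 14.42 z 69.6 2500 mean [501.6 105.4]
pad c [534.   89.3] size 120.1 119.9 ang -67.94 z 5.0 18807 mean [544.2  91.2]
t 17.6 pos [503.2 101.3 141.3] head 14.61 F [-0.5 -0.2 -0.3] grip 0.60 tilt 0.10
shift cm [ 0.09 -0.07 11.33] twist 0.1 j1,j6 [-0.03 -0.28]
```

View pics/w5.png

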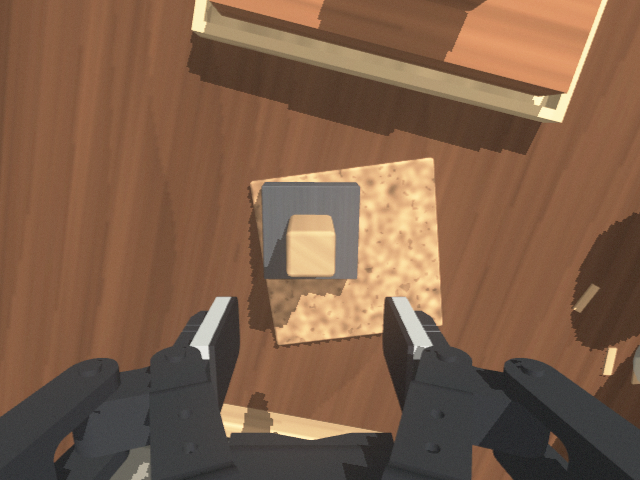

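The wrist view shows the block (grip 310,245) still upright on the cork pad, and the pad's centre at (534,89), 120 x 120 mm. I grasp the block.

```bash
python3 go.py 502.3 103 29 14.5
```

```text
t 17.6 pos [503.2 101.3 141.3] head 14.61 F [-0.5 -0.2 -0.3] grip 0.60 tilt 0.10
shift cm [ 0.19 -0.06 11.23] twist 0.1 j1,j6 [-0.03 -0.28]
```

Request:
{"api": "step_arm", "payload": {
  "plan": "0.2 -0.1 2 0 60; 0.2 -0.1 5 0 60; 0.2 -0.1 8 0 60; 0.2 -0.1 10 0 60; 0.2 -0.1 11.2 0 60; 0.2 -0.1 11.2 0 60; 0.2 -0.1 11.2 0 60; 0.2 -0.1 11.2 0 60",
  "grip_force": 80
}}

```text
time_s: 18.45
eef_pos: [502.0, 103.0, 29.5]
ee_rot: [0.001, 0.612, 0.791, 0.001]
force: [0.0, -0.9, 1.4]
grip_width: 0.597
```

Request:
{"api": "step_arm", "payload": {
  "plan": "0 0 0 0 0; 0 0 0 0 0; 0 0 0 0 0; 0 0 0 0 0; 0 0 0 0 0; 0 0 0 0 0"
}}

```text
time_s: 19.05
eef_pos: [501.9, 103.0, 29.1]
ee_rot: [0.001, 0.612, 0.791, 0.001]
force: [-0.9, 0.9, 7.0]
grip_width: 0.295
```

```bash
python3 go.py 502.3 103 29 14.5
```

```text
t 19.1 pos [501.9 103.   29.1] head 14.55 F [-0.9  0.9  7. ] grip 0.30 tilt 0.11
shift cm [-0.01  0.04  0.01] twist 0.1 j1,j6 [-0.03 -0.28]
```

Request:
{"api": "step_arm", "payload": {
  "plan": "0 0 -0.5 0 0; 0 0 -1.5 0 0; 0 0 -3 0 0; 0 0 -6 0 0; 0 0 -9 0 0; 0 0 -9 0 0; 0 0 -9 0 0"
}}

```text
time_s: 19.75
eef_pos: [500.9, 103.0, 118.2]
ee_rot: [0.0, 0.612, 0.791, 0.0]
force: [-0.2, -0.5, -3.9]
grip_width: 0.29
```

```bash
python3 - <<'E'
from h import *
import m
im,d=cams.capture("wrist"); m.P=cloud("wrist",d); m.Z=m.P[...,2]
m.fit("plate",100,130);m.fit("grip",145,172)
E
python3 go.py 475.2 -377.8 119 5.9
```

```text
plate c [496.2 117.7] size 60.4 31.0 ang 15.0 z 113.0 12766 mean [495.2 121.6]
grip c [499.5 104. ] size 94.9 27.6 ang 14.51 z 158.5 20680 mean [498.9 109.2]
t 19.9 pos [500.4 103.  117. ] head 14.54 F [ 0.1  0.9 -2.7] grip 0.29 tilt 0.15
shift cm [-45.91 -14.51  -0.2 ] twist 8.6 j1,j6 [-0.03 -0.28]
```

Request:
{"api": "step_arm", "payload": {
  "plan": "-2 -0.6 0 0 0; -5 -1.6 0 0 0; -9 -2.8 0 0 0; -13 -4.1 0 1 0; -17 -5.4 0 2 0; -21 -6.6 0 3 0; -25 -7.9 0 4 0; -29 -9.2 0 5 0; -33 -10.4 0 6 0; -37 -11.7 0 7 0"
}}

```text
time_s: 20.85
eef_pos: [480.0, -285.9, 116.7]
ee_rot: [-0.001, 0.659, 0.752, 0.0]
force: [0.6, -0.4, -2.9]
grip_width: 0.297
```

Request:
{"api": "step_arm", "payload": {
  "plan": "-3.4 -0.5 0 1.5 0; -6.9 -1 0 1.5 0; -8.9 -1.6 0 1.5 0; -8.9 -1.6 0 1.5 0; -8.9 -1.6 0 1.5 0; -8.9 -1.6 0 1.5 0"
}}

```text
time_s: 21.45
eef_pos: [476.7, -373.7, 117.5]
ee_rot: [-0.001, 0.669, 0.744, 0.0]
force: [-0.7, -0.7, -2.7]
grip_width: 0.292
```

```bash
python3 - <<'E'
from h import *
import m
im,d=cams.capture("wrist"); m.P=cloud("wrist",d); m.Z=m.P[...,2]
m.fit("plate",98,125); save("w6",im)
E
python3 m.py | grep -E "S |M "
python3 go.py 475.2 -377.8 72 5.9
```

```text
plate c [ 474.8 -358.7] size 60.3 31.3 ang 6.94 z 114.0 12020 mean [ 474.3 -353.8]
M cradle c [ 504.3 -231.8] size 189.1 78.8 ang 0.89 z 24.2 933 mean [ 500.1 -227.2]
M stone c [ 504.4 -231.5] size 150.5 51.2 ang 0.81 z 44.1 1043 mean [ 503.9 -231.5]
S cradle c [ 540.2 -372.5] size 101.5 80.5 ang 5.75 z 23.9 395 mean [ 554.9 -355.9]
S box c [ 535.1 -375.4] size 13.8 8.5 ang 87.34 z 46.9 10 mean [ 535.7 -375.1]
S handle none
t 22.1 pos [ 476.7 -374.9  118.3] head 6.05 F [-0.8 -0.4 -3.6] grip 0.29 tilt 0.00
shift cm [-0.27 -0.18  4.63] twist 0.1 j1,j6 [-0.86 -0.96]
```

View pics/w6.png

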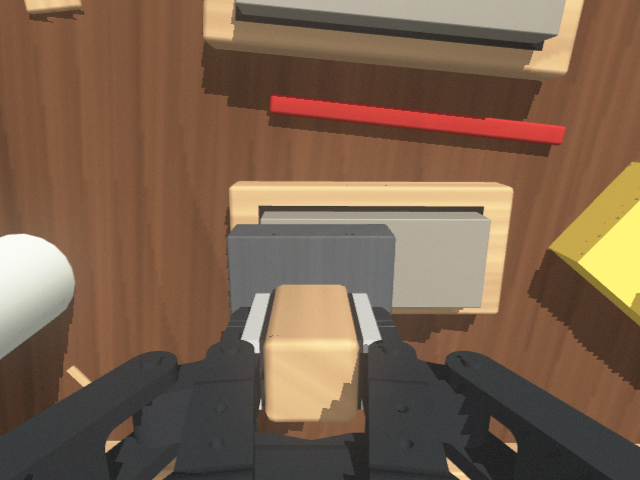

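The wrist view shows the block over the near (left) end of the small stone at (340,260), aligned. I lower it to just above the stone first.

Request:
{"api": "step_arm", "payload": {
  "plan": "-0.3 -0.2 1.5 0 0; -0.3 -0.2 3 0 0; -0.3 -0.2 4 0 0; -0.3 -0.2 4.6 0 0; -0.3 -0.2 4.6 0 0; -0.3 -0.2 4.6 0 0; -0.3 -0.2 4.6 0 0"
}}

```text
time_s: 22.8
eef_pos: [475.3, -378.3, 73.0]
ee_rot: [0.001, 0.669, 0.743, -0.0]
force: [0.3, 0.2, -3.4]
grip_width: 0.297
```

```bash
python3 go.py 475.2 -377.8 58.8 5.9
```

```text
t 22.8 pos [ 475.3 -378.3   73. ] head 6.05 F [ 0.3  0.2 -3.4] grip 0.30 tilt 0.07
shift cm [ 0.05 -0.01  1.42] twist 0.2 j1,j6 [-0.86 -0.97]
```

Request:
{"api": "step_arm", "payload": {
  "plan": "0 0 0.3 0 0; 0 0 0.6 0 0; 0 0 0.8 0 0; 0 0 1 0 0; 0 0 1.2 0 0; 0 0 1.4 0 0; 0 0 1.4 0 0; 0 0 1.4 0 0; 0 0 1.4 0 0; 0 0 1.4 0 0"
}}

```text
time_s: 23.8
eef_pos: [475.1, -378.2, 59.0]
ee_rot: [0.0, 0.669, 0.743, -0.0]
force: [-2.7, 1.7, 6.8]
grip_width: 0.29
```

```bash
for i in 1 2; do python3 - <<'E'
from h import *
im,d=cams.capture("wrist"); P=cloud("wrist",d); s=readout.sense()
c=cam("wrist")
pts=[]
dr=np.array([.9947,.1028]); n=np.array([-dr[1],dr[0]])
q=P[...,:2]-np.array([510,-374.2]); a=q@dr; b=q@n; Z=P[...,2]
print("stone z",np.nanmedian(Z[(a>5)&(a<50)&(abs(b)<20)&(Z>20)]),"M",np.nanmedian(Z[(abs(P[...,0]-504)<50)&(abs(P[...,1]+231.8)<18)]),"plate",np.nanmedian(Z[(abs(a+35)<25)&(b>16)&(b<27)]))
print(s["eef_pos"],s["force"])
E
done; python3 go.py 475.2 -377.8 58.8 5.9
```

```text
stone z 113.96729978541003 M nan plate 135.86510763573722
[ 475.16408025 -378.18773425   59.00424299] [-1.50557837  2.08286072  6.97768158]
stone z 113.93013445426689 M nan plate 135.8812904272159
[ 475.1684612  -378.21194944   59.02209263] [-2.80817218  2.00087221  7.03322834]
t 23.9 pos [ 475.2 -378.2   59. ] head 6.05 F [-2.8  2.   7. ] grip 0.30 tilt 0.04
shift cm [0.04 0.01 0.02] twist 0.2 j1,j6 [-0.86 -0.97]
  return np.nanmean(a, axis, out=out, keepdims=keepdims)
  return np.nanmean(a, axis, out=out, keepdims=keepdims)
```

The force reads +7.0 N, plus the 2.9 N block weight, so about 10 N on the stone. Geometry agrees. I start the slow stroke.

Request:
{"api": "step_arm", "payload": {
  "plan": "0 0.1 0 0 0; 0 0.25 0 0 0; 0 0.4 0 0 0; 0 0.6 0 0 0; 0 0.8 0 0 0; 0 1 0 0 0; 0 1.2 0 0 0; 0 1.4 0 0 0; 0 1.6 0 0 0; 0 1.8 0 0 0"
}}

```text
time_s: 24.9
eef_pos: [492.8, -376.9, 59.1]
ee_rot: [0.001, 0.669, 0.743, -0.001]
force: [-4.8, -0.9, 7.0]
grip_width: 0.29
```

```bash
python3 go.py 546.8 -370.4 58.8 5.9
```

```text
t 24.9 pos [ 492.8 -376.9   59.1] head 6.04 F [-4.8 -0.9  7. ] grip 0.29 tilt 0.09
shift cm [0.08 5.44 0.03] twist 0.1 j1,j6 [-0.84 -0.95]
```

Steady. I continue the stroke to the far end.

Request:
{"api": "step_arm", "payload": {
  "plan": "0 0.2 0 0 0; 0 0.4 0 0 0; 0 0.6 0 0 0; 0 0.8 0 0 0; 0 1 0 0 0; 0 1.2 0 0 0; 0 1.4 0 0 0; 0 1.6 0 0 0; 0 1.8 0 0 0; 0 2 0 0 0"
}}

```text
time_s: 25.9
eef_pos: [512.7, -374.8, 59.1]
ee_rot: [0.001, 0.669, 0.743, -0.001]
force: [-4.6, -0.9, 7.4]
grip_width: 0.293
```

Request:
{"api": "step_arm", "payload": {
  "plan": "0 0.2 0 0 0; 0 0.4 0 0 0; 0 0.6 0 0 0; 0 0.8 0 0 0; 0 1 0 0 0; 0 1.2 0 0 0; 0 1.4 0 0 0; 0 1.6 0 0 0; 0 1.8 0 0 0; 0 2 0 0 0"
}}

```text
time_s: 26.9
eef_pos: [532.6, -372.7, 59.1]
ee_rot: [0.0, 0.669, 0.743, -0.001]
force: [-4.1, -1.5, 6.4]
grip_width: 0.295
```

Request:
{"api": "step_arm", "payload": {
  "plan": "0 0.2 0 0 0; 0 0.4 0 0 0; 0 0.6 0 0 0; 0 0.8 0 0 0; 0 1 0 0 0; 0 1.2 0 0 0; 0 1.35 0 0 0; 0 1.45 0 0 0; 0 1.45 0 0 0; 0 1.45 0 0 0"
}}

```text
time_s: 27.9
eef_pos: [547.1, -371.1, 59.2]
ee_rot: [0.001, 0.669, 0.743, -0.0]
force: [-3.2, -0.2, 5.9]
grip_width: 0.299
```

```bash
python3 go.py 546.8 -370.4 58.8 5.9
```

```text
t 27.9 pos [ 547.1 -371.1   59.2] head 6.04 F [-3.2 -0.2  5.9] grip 0.30 tilt 0.10
shift cm [ 0.08 -0.03  0.04] twist 0.1 j1,j6 [-0.77 -0.88]
```

Small stone done. I lift and go to the medium stone's near end at (454.6,-232.6), heading 0.9.

Request:
{"api": "step_arm", "payload": {
  "plan": "0 0 -0.5 0 0; 0 0 -1.2 0 0; 0 0 -2.5 0 0; 0 0 -4 0 0; 0 0 -5 0 0; 0 0 -5 0 0; 0 0 -5 0 0"
}}

```text
time_s: 28.6
eef_pos: [547.1, -370.3, 108.2]
ee_rot: [-0.0, 0.669, 0.743, 0.0]
force: [-1.4, -0.4, -3.9]
grip_width: 0.297
```

```bash
python3 go.py 454.6 -232.6 109 0.9
```

```text
t 28.6 pos [ 547.1 -370.3  108.2] head 6.05 F [-1.4 -0.4 -3.9] grip 0.30 tilt 0.01
shift cm [14.67 -7.75 -0.08] twist 5.1 j1,j6 [-0.77 -0.88]
```

Request:
{"api": "step_arm", "payload": {
  "plan": "2 -1 0 0 0; 5 -2.6 0 1 0; 8 -4.2 0 2 0; 11 -5.8 0 3 0; 13.5 -7.1 0 4 0; 14.7 -7.7 0 5.1 0; 14.7 -7.7 0 5.1 0; 14.7 -7.7 0 5.1 0; 14.7 -7.7 0 5.1 0"
}}

```text
time_s: 29.5
eef_pos: [455.4, -233.1, 108.1]
ee_rot: [0.0, 0.701, 0.713, -0.0]
force: [-0.7, -0.4, -4.2]
grip_width: 0.296
```

```bash
python3 - <<'E'
from h import *
import m
im,d=cams.capture("wrist"); m.P=cloud("wrist",d); m.Z=m.P[...,2]
m.fit("plate",92,118); save("w7",im)
E
python3 go.py 454.6 -232.6 72 0.9
```

```text
plate c [ 454.7 -218. ] size 60.3 31.3 ang 1.01 z 104.0 12169 mean [ 454.5 -213.5]
t 29.6 pos [ 455.3 -232.9  108. ] head 0.93 F [-0.   0.5 -3.7] grip 0.29 tilt 0.01
shift cm [ 0.03 -0.07  3.6 ] twist 0.0 j1,j6 [-0.7  -0.72]
```

View pics/w7.png

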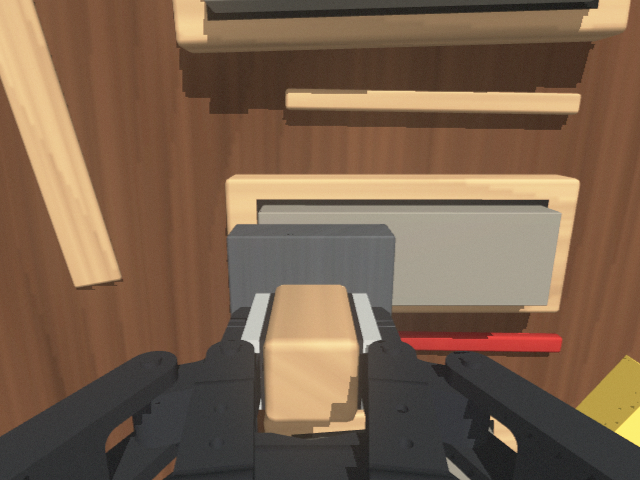

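The block sits aligned over the near end of the medium stone (picture 310,260). I lower and press.

Request:
{"api": "step_arm", "payload": {
  "plan": "0 -0.1 1.5 0 0; 0 -0.1 3 0 0; 0 -0.1 3.6 0 0; 0 -0.1 3.9 0 0; 0 -0.1 4.2 0 0; 0 -0.1 4.5 0 0; 0 -0.1 4.8 0 0; 0 -0.1 4.95 0 0; 0 -0.1 4.95 0 0; 0 -0.1 4.95 0 0"
}}

```text
time_s: 30.6
eef_pos: [454.4, -232.7, 59.5]
ee_rot: [0.001, 0.701, 0.713, -0.0]
force: [-2.3, -0.3, 5.9]
grip_width: 0.295
```

Request:
{"api": "step_arm", "payload": {
  "plan": "0 0 0 0 0; 0 0 0 0 0; 0 0 0 0 0"
}}

```text
time_s: 30.9
eef_pos: [454.4, -232.7, 59.5]
ee_rot: [0.001, 0.701, 0.713, -0.0]
force: [-2.7, 0.7, 5.0]
grip_width: 0.296
```

```bash
python3 go.py 556.6 -231 58.8 0.9
```

```text
t 30.9 pos [ 454.4 -232.7   59.5] head 0.95 F [-2.7  0.7  5. ] grip 0.30 tilt 0.08
shift cm [ 0.   10.22  0.08] twist 0.1 j1,j6 [-0.7  -0.72]
```

Request:
{"api": "step_arm", "payload": {
  "plan": "0 0 0.05 0 0; 0 0 0.1 0 0; 0 0 0.1 0 0; 0 0.1 0.1 0 0; 0 0.25 0.1 0 0; 0 0.4 0.1 0 0; 0 0.6 0.1 0 0; 0 0.8 0.1 0 0; 0 1 0.1 0 0; 0 1.2 0.1 0 0"
}}

```text
time_s: 31.9
eef_pos: [466.1, -232.6, 58.6]
ee_rot: [0.0, 0.701, 0.713, -0.0]
force: [-4.9, -0.7, 7.1]
grip_width: 0.293
```

```bash
python3 go.py 556.6 -231 58.8 0.9
```

```text
t 31.9 pos [ 466.1 -232.6   58.6] head 0.96 F [-4.9 -0.7  7.1] grip 0.29 tilt 0.06
shift cm [ 0.01  9.05 -0.02] twist 0.1 j1,j6 [-0.69 -0.7 ]
```

Request:
{"api": "step_arm", "payload": {
  "plan": "0 0.2 0 0 0; 0 0.4 0 0 0; 0 0.6 0 0 0; 0 0.8 0 0 0; 0 1 0 0 0; 0 1.2 0 0 0; 0 1.4 0 0 0; 0 1.6 0 0 0; 0 1.8 0 0 0; 0 2 0 0 0"
}}

```text
time_s: 32.9
eef_pos: [486.2, -232.3, 58.6]
ee_rot: [0.0, 0.701, 0.713, -0.0]
force: [-4.8, -0.4, 7.6]
grip_width: 0.291
```

Request:
{"api": "step_arm", "payload": {
  "plan": "0 0.2 0 0 0; 0 0.4 0 0 0; 0 0.6 0 0 0; 0 0.8 0 0 0; 0 1 0 0 0; 0 1.2 0 0 0; 0 1.4 0 0 0; 0 1.6 0 0 0; 0 1.8 0 0 0; 0 2 0 0 0"
}}

```text
time_s: 33.9
eef_pos: [506.2, -231.9, 58.6]
ee_rot: [0.0, 0.701, 0.713, -0.0]
force: [-5.9, -0.9, 7.2]
grip_width: 0.296
```

```bash
python3 go.py 556.6 -231 58.8 0.9
```

```text
t 33.9 pos [ 506.2 -231.9   58.6] head 0.95 F [-5.9 -0.9  7.2] grip 0.30 tilt 0.06
shift cm [ 0.01  5.05 -0.01] twist 0.1 j1,j6 [-0.64 -0.66]
```

Request:
{"api": "step_arm", "payload": {
  "plan": "0 0.2 0 0 0; 0 0.4 0 0 0; 0 0.6 0 0 0; 0 0.8 0 0 0; 0 1 0 0 0; 0 1.2 0 0 0; 0 1.4 0 0 0; 0 1.6 0 0 0; 0 1.8 0 0 0; 0 2 0 0 0"
}}

```text
time_s: 34.9
eef_pos: [526.2, -231.6, 58.7]
ee_rot: [0.0, 0.701, 0.713, -0.0]
force: [-5.0, -0.5, 7.3]
grip_width: 0.294
```

Request:
{"api": "step_arm", "payload": {
  "plan": "0 0.2 0 0 0; 0 0.4 0 0 0; 0 0.6 0 0 0; 0 0.8 0 0 0; 0 1 0 0 0; 0 1.2 0 0 0; 0 1.4 0 0 0; 0 1.6 0 0 0; 0 1.8 0 0 0; 0 2 0 0 0"
}}

```text
time_s: 35.9
eef_pos: [546.1, -231.3, 58.7]
ee_rot: [0.0, 0.701, 0.713, -0.0]
force: [-5.3, 0.2, 7.2]
grip_width: 0.296
```

Request:
{"api": "step_arm", "payload": {
  "plan": "0 0.2 0 0 0; 0 0.4 0 0 0; 0 0.6 0 0 0; 0 0.8 0 0 0; 0 0.95 0 0 0; 0 1.05 0 0 0; 0 1.05 0 0 0; 0 1.05 0 0 0"
}}

```text
time_s: 36.7
eef_pos: [556.7, -231.1, 58.8]
ee_rot: [0.001, 0.701, 0.713, -0.0]
force: [-3.9, -1.2, 6.7]
grip_width: 0.292
```

```bash
python3 go.py 556.6 -231 58.8 0.9
```

```text
t 36.7 pos [ 556.7 -231.1   58.8] head 0.96 F [-3.9 -1.2  6.7] grip 0.29 tilt 0.07
shift cm [ 0.01 -0.01 -0.  ] twist 0.1 j1,j6 [-0.59 -0.6 ]
```

Medium done. Next the large stone.

Request:
{"api": "step_arm", "payload": {
  "plan": "0 0 -0.5 0 0; 0 0 -1.2 0 0; 0 0 -2.5 0 0; 0 0 -4 0 0; 0 0 -5 0 0; 0 0 -5 0 0; 0 0 -5 0 0"
}}

```text
time_s: 37.4
eef_pos: [556.4, -230.5, 107.5]
ee_rot: [-0.0, 0.701, 0.713, -0.0]
force: [0.3, 0.8, -3.0]
grip_width: 0.298
```

```bash
python3 m.py | grep -E "^L|c.*plate"; python3 go.py 430.6 -90.1 109 2.7
```

```text
L cradle c [496.4 -86.7] size 218.9 78.1 ang 2.39 z 24.2 709 mean [525.6 -76.2]
L box c [543.3 -87.8] size 25.5 13.3 ang -61.08 z 46.7 19 mean [544.5 -88.4]
L handle none
t 38.0 pos [ 556.6 -230.7  107.7] head 0.95 F [-1.3  0.4 -2.3] grip 0.29 tilt 0.00
shift cm [ 14.26 -12.36  -0.13] twist -1.8 j1,j6 [-0.59 -0.6 ]
```

Request:
{"api": "step_arm", "payload": {
  "plan": "2 -1.7 0 0 0; 4.6 -4 0 0 0; 7.4 -6.4 0 -0.5 0; 10 -8.7 0 -1 0; 12.6 -11 0 -1.8 0; 14.3 -12.4 0 -1.8 0; 14.3 -12.4 0 -1.8 0; 14.3 -12.4 0 -1.8 0; 14.3 -12.4 0 -1.8 0"
}}

```text
time_s: 38.85
eef_pos: [430.9, -90.4, 108.0]
ee_rot: [0.001, 0.69, 0.724, 0.0]
force: [0.1, 0.4, -2.8]
grip_width: 0.294
```

```bash
python3 - <<'E'
from h import *
import m
im,d=cams.capture("wrist"); m.P=cloud("wrist",d); m.Z=m.P[...,2]
m.fit("plate",92,118);m.fit("stone",38,52); save("w8",im)
E
python3 go.py 430.6 -90.1 58.7 2.7
```

```text
plate c [429.4 -75.5] size 60.3 31.6 ang 2.99 z 103.7 12176 mean [429.3 -70.9]
stone c [495.2 -85.6] size 180.6 50.5 ang 2.45 z 43.0 23114 mean [520.4 -81.3]
t 39.0 pos [430.7 -90.4 107.8] head 2.71 F [-0.6 -0.5 -3.2] grip 0.29 tilt 0.02
shift cm [ 0.03 -0.01  4.91] twist 0.0 j1,j6 [-0.47 -0.52]
```

View pics/w8.png

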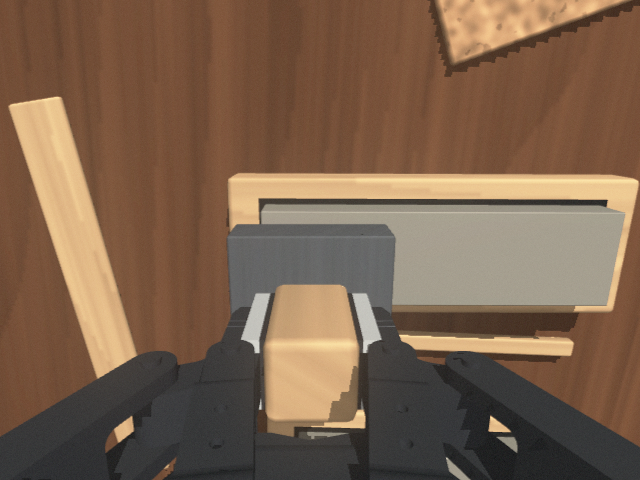

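The large stone's centre reads (495,-86), 180 x 50 mm. The block is aligned over the near end. Pressing.

Request:
{"api": "step_arm", "payload": {
  "plan": "0 0 1.5 0 0; 0 0 3 0 0; 0 0 3.6 0 0; 0 0 3.9 0 0; 0 0 4.2 0 0; 0 0 4.5 0 0; 0 0 4.8 0 0; 0 0 5.02 0 0; 0 0 5.02 0 0; 0 0 5.02 0 0"
}}

```text
time_s: 39.95
eef_pos: [430.6, -90.0, 58.2]
ee_rot: [0.001, 0.69, 0.724, 0.0]
force: [-3.9, -1.3, 7.7]
grip_width: 0.296
```

Request:
{"api": "step_arm", "payload": {
  "plan": "0 0 0 0 0; 0 0 0 0 0; 0 0 0 0 0"
}}

```text
time_s: 40.25
eef_pos: [430.6, -90.0, 58.3]
ee_rot: [0.001, 0.69, 0.724, 0.0]
force: [-4.6, -1.2, 7.3]
grip_width: 0.294
```

```bash
python3 go.py 562.4 -84 58.7 2.7
```

```text
t 40.2 pos [430.6 -90.   58.3] head 2.75 F [-4.6 -1.2  7.3] grip 0.29 tilt 0.07
shift cm [-0.03 13.2  -0.03] twist 0.1 j1,j6 [-0.47 -0.52]
```

About 10.2 N. Stroking 13.2 cm.

Request:
{"api": "step_arm", "payload": {
  "plan": "0 0.1 0 0 0; 0 0.25 0 0 0; 0 0.4 0 0 0; 0 0.6 0 0 0; 0 0.8 0 0 0; 0 1 0 0 0; 0 1.2 0 0 0; 0 1.4 0 0 0; 0 1.6 0 0 0; 0 1.8 0 0 0"
}}

```text
time_s: 41.25
eef_pos: [448.2, -89.0, 58.1]
ee_rot: [0.0, 0.69, 0.724, -0.0]
force: [-5.3, 0.0, 9.2]
grip_width: 0.297
```

Request:
{"api": "step_arm", "payload": {
  "plan": "0 0.2 0 0 0; 0 0.4 0 0 0; 0 0.6 0 0 0; 0 0.8 0 0 0; 0 1 0 0 0; 0 1.2 0 0 0; 0 1.4 0 0 0; 0 1.6 0 0 0; 0 1.8 0 0 0; 0 2 0 0 0"
}}

```text
time_s: 42.25
eef_pos: [468.2, -88.1, 58.2]
ee_rot: [0.0, 0.69, 0.724, -0.0]
force: [-5.5, 0.4, 7.6]
grip_width: 0.298
```

Request:
{"api": "step_arm", "payload": {
  "plan": "0 0.2 0 0 0; 0 0.4 0 0 0; 0 0.6 0 0 0; 0 0.8 0 0 0; 0 1 0 0 0; 0 1.2 0 0 0; 0 1.4 0 0 0; 0 1.6 0 0 0; 0 1.8 0 0 0; 0 2 0 0 0"
}}

```text
time_s: 43.25
eef_pos: [488.2, -87.1, 58.2]
ee_rot: [0.0, 0.69, 0.724, -0.0]
force: [-5.0, -0.0, 7.2]
grip_width: 0.294
```

```bash
python3 go.py 562.4 -84 58.7 2.7
```

```text
t 43.2 pos [488.2 -87.1  58.2] head 2.76 F [-5.  -0.   7.2] grip 0.29 tilt 0.03
shift cm [-0.05  7.43 -0.05] twist 0.1 j1,j6 [-0.41 -0.46]
```

Request:
{"api": "step_arm", "payload": {
  "plan": "0 0.2 0 0 0; 0 0.4 0 0 0; 0 0.6 0 0 0; 0 0.8 0 0 0; 0 1 0 0 0; 0 1.2 0 0 0; 0 1.4 0 0 0; 0 1.6 0 0 0; 0 1.8 0 0 0; 0 2 0 0 0"
}}

```text
time_s: 44.25
eef_pos: [508.2, -86.2, 58.2]
ee_rot: [0.0, 0.69, 0.724, -0.0]
force: [-6.2, -1.4, 7.2]
grip_width: 0.293
```

Request:
{"api": "step_arm", "payload": {
  "plan": "0 0.2 0 0 0; 0 0.4 0 0 0; 0 0.6 0 0 0; 0 0.8 0 0 0; 0 1 0 0 0; 0 1.2 0 0 0; 0 1.4 0 0 0; 0 1.6 0 0 0; 0 1.8 0 0 0; 0 2 0 0 0"
}}

```text
time_s: 45.25
eef_pos: [528.2, -85.2, 58.3]
ee_rot: [0.0, 0.69, 0.724, -0.0]
force: [-5.3, -0.3, 7.8]
grip_width: 0.293
```

Request:
{"api": "step_arm", "payload": {
  "plan": "0 0.2 0 0 0; 0 0.4 0 0 0; 0 0.6 0 0 0; 0 0.8 0 0 0; 0 1 0 0 0; 0 1.2 0 0 0; 0 1.4 0 0 0; 0 1.6 0 0 0; 0 1.8 0 0 0; 0 2 0 0 0"
}}

```text
time_s: 46.25
eef_pos: [548.1, -84.3, 58.3]
ee_rot: [0.0, 0.69, 0.724, -0.0]
force: [-5.3, -1.0, 7.3]
grip_width: 0.292
```

Request:
{"api": "step_arm", "payload": {
  "plan": "0 0.2 0 0 0; 0 0.4 0 0 0; 0 0.6 0 0 0; 0 0.8 0 0 0; 0 1 0 0 0; 0 1.2 0 0 0; 0 1.35 0 0 0; 0 1.45 0 0 0; 0 1.45 0 0 0; 0 1.45 0 0 0"
}}

```text
time_s: 47.25
eef_pos: [562.7, -83.6, 58.4]
ee_rot: [0.0, 0.69, 0.724, -0.0]
force: [-3.9, -0.1, 7.3]
grip_width: 0.294
```

```bash
python3 go.py 562.4 -84 58.7 2.7
```

```text
t 47.2 pos [562.7 -83.6  58.4] head 2.76 F [-3.9 -0.1  7.3] grip 0.29 tilt 0.04
shift cm [-0.04 -0.03 -0.03] twist 0.1 j1,j6 [-0.35 -0.4 ]
```

All strokes are done. I return to the pad's centre at (533.7,88.7).

Request:
{"api": "step_arm", "payload": {
  "plan": "0 0 -0.5 0 0; 0 0 -1.2 0 0; 0 0 -2.5 0 0; 0 0 -4 0 0; 0 0 -5 0 0; 0 0 -5 0 0; 0 0 -5 0 0"
}}

```text
time_s: 47.95
eef_pos: [562.4, -83.3, 107.3]
ee_rot: [-0.0, 0.69, 0.724, -0.0]
force: [-0.5, -0.1, -3.4]
grip_width: 0.294
```

```bash
python3 go.py 533.7 88.7 90 21.5
```

```text
t 48.0 pos [562.4 -83.3 107.3] head 2.75 F [-0.5 -0.1 -3.4] grip 0.29 tilt 0.02
shift cm [17.32 -2.04  1.74] twist -18.8 j1,j6 [-0.35 -0.4 ]
```

Request:
{"api": "step_arm", "payload": {
  "plan": "2 -0.2 0 0 0; 5 -0.6 0 -4 0; 8 -1 0 -8 0; 11 -1.3 0 -12 0; 14 -1.7 0 -16 0; 16.5 -2 0 -18.8 0; 17.3 -2 0 -18.8 0; 17.3 -2 1.7 -18.8 0; 17.3 -2 3.7 -18.8 0; 17.3 -2 3.7 -18.8 0"
}}

```text
time_s: 48.95
eef_pos: [532.8, 88.0, 68.0]
ee_rot: [-0.002, 0.563, 0.826, -0.001]
force: [-0.6, -0.6, -3.0]
grip_width: 0.297
```

Request:
{"api": "step_arm", "payload": {
  "plan": "0 0 0 0 0; 0 0 0 0 0"
}}

```text
time_s: 49.15
eef_pos: [534.9, 88.1, 71.4]
ee_rot: [0.001, 0.563, 0.827, 0.0]
force: [-1.2, -0.3, -3.0]
grip_width: 0.294
```

```bash
python3 - <<'E'
from h import *
import m
im,d=cams.capture("wrist"); m.P=cloud("wrist",d); m.Z=m.P[...,2]
m.fit("plate",52,80);m.fit("pad",3,11); save("w9",im)
E
python3 go.py 533.7 88.7 29.5 21.5
```

```text
plate c [529.1 102.1] size 60.3 31.2 ang 21.6 z 67.3 12250 mean [527.2 106.7]
pad c [533.8  90.1] size 119.9 118.1 ang 22.1 z 5.0 28280 mean [524.7 113.3]
t 49.2 pos [534.8  88.2  71.4] head 21.52 F [-0.1 -0.9 -2.5] grip 0.30 tilt 0.08
shift cm [ 0.09 -0.09  4.19] twist 0.0 j1,j6 [-0.05 -0.43]
```

View pics/w9.png

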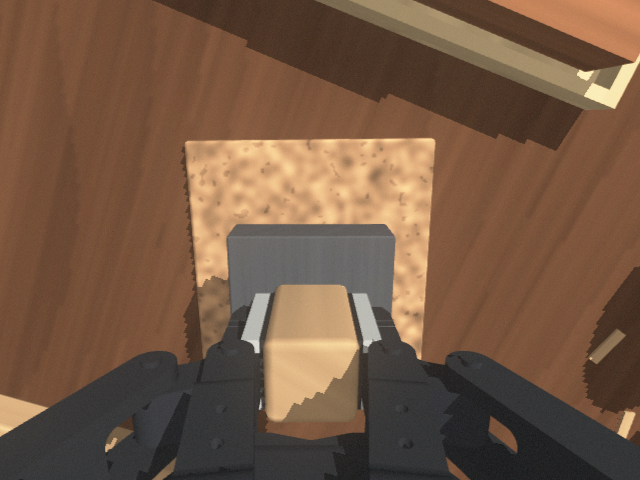

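The block hangs centred over the pad (310,250). I lower gently and release.

Request:
{"api": "step_arm", "payload": {
  "plan": "0.1 -0.1 1 0 0; 0.1 -0.1 2.5 0 0; 0.1 -0.1 3.5 0 0; 0.1 -0.1 4 0 0; 0.1 -0.1 4.2 0 0; 0.1 -0.1 4.2 0 0; 0.1 -0.1 4.2 0 0"
}}

```text
time_s: 49.95
eef_pos: [533.2, 89.1, 29.2]
ee_rot: [0.0, 0.562, 0.827, 0.0]
force: [-3.2, -0.1, 5.8]
grip_width: 0.294
```

```bash
python3 go.py 533.7 89 29.2 21.5
```

```text
t 50.0 pos [533.2  89.1  29.2] head 21.55 F [-3.2 -0.1  5.8] grip 0.29 tilt 0.03
shift cm [-0.02  0.04 -0.  ] twist 0.1 j1,j6 [-0.05 -0.43]
```

Request:
{"api": "step_arm", "payload": {
  "plan": "0 0 0 0 60; 0 0 0 0 60; 0 0 0 0 60; 0 0 0 0 60; 0 0 -1 0 60; 0 0 -4 0 60; 0 0 -8 0 60; 0 0 -12 0 60; 0 0 -16 0 60; 0 0 -18 0 60"
}}

```text
time_s: 50.95
eef_pos: [533.8, 89.0, 213.0]
ee_rot: [0.002, 0.562, 0.827, 0.001]
force: [0.3, 0.4, -0.2]
grip_width: 0.601
```

Request:
{"api": "step_arm", "payload": {
  "plan": "0 -4 0 0 60; -4 -8 0 0 60; -7 -12 0 0 60; -10 -15 0 0 60; -13 -17 0 0 60; -16 -18 0 0 60; -16 -18 0 0 60; -16 -18 0 0 60"
}}

```text
time_s: 51.75
eef_pos: [424.2, -126.0, 209.0]
ee_rot: [0.0, 0.563, 0.826, 0.0]
force: [0.6, 0.6, 0.2]
grip_width: 0.602
```

```bash
python3 m.py | grep -E "plate|grip|pad c|jar c|tray c|stone"; python3 - <<'E'
from h import *
import m
for n,lo,hi in (("cov",32,50),("handles",58,80)):
  m.fit(n+"L",lo,hi,(200,180,248,282));m.fit(n+"S",lo,hi,(160,180,208,282))
im2,_=cams.capture("scene"); save("fin",np.hstack([cv2.resize(m.im[100:340,100:500],(480,288)),cv2.resize(im2[140:430,150:500],(320,265))[:265].copy() if 0 else cv2.copyMakeBorder(cv2.resize(im2[140:430,150:500],(320,265)),0,23,0,0,cv2.BORDER_CONSTANT)]))
E
python3 go.py 533.7 89 29.2 21.5
```

```text
M stone c [ 534.  -231.3] size 90.0 50.8 ang 1.25 z 44.2 512 mean [ 540.8 -232.9]
tray c [516.  337.4] size 273.8 222.9 ang -88.35 z 19.0 1469 mean [517.9 331.3]
pad c [535.  86.] size 132.0 124.9 ang -66.63 z 6.5 1230 mean [533.8  87. ]
plate c [533.2  89.4] size 62.9 61.0 ang -68.37 z 26.0 376 mean [531.2  86.5]
grip c [533.1  87.5] size 26.4 25.8 ang 18.77 z 70.6 104 mean [531.9  87. ]
jar c [788.3  71.7] size 70.7 69.9 ang -34.0 z 90.3 376 mean [792.3  72.6]
covL c [518.1 248.5] size 198.3 69.3 ang 1.57 z 37.3 1620 mean [516.9 247.5]
covS c [515.5 336.7] size 138.5 69.4 ang 1.33 z 37.3 1057 mean [514. 335.]
handlesL c [517.6 248.7] size 69.8 19.7 ang 0.6 z 66.7 196 mean [518.4 247.5]
handlesS c [515.7 337.2] size 70.2 19.2 ang 2.42 z 66.4 198 mean [514.4 335.9]
t 52.4 pos [ 424.4 -125.8  208.6] head 21.55 F [ 0.  -0.1 -0.4] grip 0.60 tilt 0.00
shift cm [15.96 18.06 17.94] twist 0.1 j1,j6 [-0.55 -0.93]
```

View pics/fin.png

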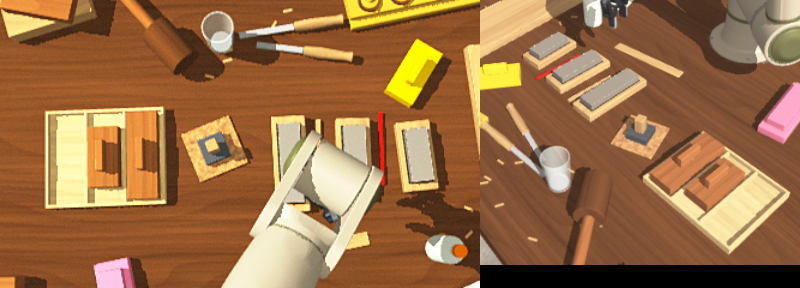

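Both covers lie flat with handles up in the left and middle bays (picture 140,155 and 105,155). The block is centred on the pad (213,148), the jar stands (218,30), and the robot touches nothing. Handing in.

```bash
python3 -c "
from h import *
print(workorder.finish_job())"
```

```text
the job is handed in; nothing more can be done
None
```

The job is done and handed in after about 52 s of robot time. The hand-in itself reports no verdict.

- **Covers:** The large and small stones were covered; the medium was bare from the start. Both covers lie flat, handle up, in two bays of the tray. Their tops read 37 mm high, and their centres are within about 1 mm of the bay centres.
- **Truing:** I trued small, then medium, then large, each in one slow stroke (about 20 mm/s) from near to far end. The block hung a few millimetres over both ends so the whole stone was covered.
- **Pressing force:** It was about 10 N throughout, worked out from the wrist force plus the block's weight. Single readings ran from about 9 to 12 N, partly sensor noise. It eased to about 9 N at the end of the small stone.
- **Not confirmed:** An attempt to check by camera how far the stone sank failed, because the view was blocked. The pressing force therefore rests on the wrist force and tool height alone, which agreed.
- **Block:** It was knocked about 3 cm aside early on, so I found it again before grasping it. It now stands upright about 1 mm from the middle of the pad.
- **Final checks:** The jar stands where it was, the look-alikes were not touched, and the arm is clear of everything.

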